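# Rehang the lift-off door of the bedside cupboard

## Robot

A 6-joint arm with a two-finger parallel gripper is mounted at the origin on the work surface. World frame = base frame: x ahead of the robot, y to its left, z up, the work surface at z = 0. Lengths are in m, angles in rad, forces in N, time in s.
With the tool pointing down it reaches from about 0.375 to 0.9 m from the base axis. Payload 3.1 kg.
Tool frame: the origin (TCP) lies at the very end of the fingers, on their centre line; the grasp point (between the pads) lies 19 mm behind it; z points along the fingers, y is the direction in which the jaws open and shut (so a half turn about z gives the same grasp; the last joint's range is limited). The gripper opens to 85 mm and grips with 20 to 120 N. Pads are 22 mm wide; open, the fingers measure 114 mm over their backs; the gripper's body (76 mm by 85 mm) begins 54 mm behind the grasp point. The pads swing forward as they close: fully open they stand 13 mm farther back than shut.
Start: joints at [-0.178, 0.527, 1.433, -0, 1.181, -0.178], TCP at [0.625, 0, 0.231] pointing down, gripper open.
Joint ranges: [-3.08, 3.08], [-0.75, 2.2], [0.22, 2.44], [-1.43, 4.57], [0, 2.65], [-2.85, 2.85]. Speed limits (rad/s): [2.79, 2.79, 3.14, 3.14, 3.14, 3.14].

## Interface

Orientations are given as a unit quaternion [x, y, z, w].
In Python, from station import manip gives the robot as it stands. The module is installed in compiled form; this text tells all that it offers.
- The arm moves only by the tool send_rows, never from a script. Its argument "commands" is a list of rows, each an object with "delta_pos": the shift along the world's x, y, z in cm, a list of three; "yaw": the turn about the world's z in rad. A call has 1 to 10 rows; each row shifts and turns the pose as measured when the row begins; what a row does not reach is not made up. A row lasts 1/8 s, in which the tool goes at most 62.5 mm and 10.7 degrees, less where a joint would pass 70% of its speed; a pose out of reach is approached as far as the arm can. A call is refused whole if a number of a shift passes 6.25 or a number of a turn 0.188, either way. A call with a gripper value outside its range is refused whole. "grip" is the closure, from -1 (fully open) to 1 (shut), set as the call begins (left out, the last holds). The fingers move at their own pace and stop on an object; "force" is the grip in N (left out, the last holds). Time passes only in rows, so rows that do not move let the fingers close. It gives the time, the measured TCP pose, the force and the opening at its end, in the units of the state.
- manip.sense(): the state, without advancing time (a new reading comes with each control period).
- manip.snapshot(name): name is "scene" or "side" or "wrist"; returns the picture (480x640x3 uint8, blue, green, red); there is no depth.
- manip.get_calibration(name): a dict with "fx", "fy", "cx", "cy" (pixels), "world_to_cam" (4x4, takes a point from world to camera coordinates); the wrist camera has in their place "mount" (4x4, takes a point from camera to tool coordinates, whose origin is the TCP and whose axes are the flange's). Camera axes: x right, y down, z forward; pixel columns grow to the right and rows downward; lengths in m; the calibration is good to about 2 mm. The wrist camera is an equidistant fisheye: a pixel r from the principal point sees the ray r / f radians off the axis. A picture is of the moment at which its call begins: read the wrist's pose just before it. get_calibration takes no time and is no camera call.
- manip.sign_off(): hands the job in, once; it reports no verdict.
The state is a dict: "t": time; "q": joint angles; "qd": joint speeds; "tau": joint torques, N m; "tcp_pos": TCP position; "tool_rot": TCP orientation; "force": force on the tool from outside, world axes, zero at the start; "ft_torque": the same for the moment, N m; "finger_gap": opening from 0.0 (shut) to 1.0 (fully open).
Only numpy, scipy, OpenCV 4.12 (cv2) and the standard library are available. Lean on these libraries where they do the work, as an engineer would, in place of code of your own. Each camera call takes 0.05 s, during which the arm holds its last target. There are 200 camera calls.

## Task

The door of the small white cupboard has been lifted off and is parked in the book rack. Hang it back on the cupboard's two upright hinge pins, lowering it (not dropping it) until both sockets are fully home, then swing it shut. Do not knock over or push about the other things on the nightstand.

Things in the scene. Friction and masses are not known exactly. Their poses are not given: they have to be found in the camera images.
- cupboard: Small white-painted wooden cupboard, fixed to the nightstand, 130 deep (its x) x 192 wide (its y) x 213 mm high, open at its front, which is its -x side. Origin at the centre of its underside, z up. Flat top board, flush with the front. The two hinge pins stand 10.5 mm in front of the front edges, in line with its -y side face.
- pintle_low (a point): Foot of the lower hinge pin: centre of the flat shoulder on which the door's lower socket rests when home, 58 mm above the nightstand. The dark steel knuckle below it is 16 mm in diameter and 20 mm high; the bright pin above it is 8 mm in diameter and 18 mm long, of which the last 8 mm taper to a 2.4 mm tip. Axes as the cupboard's.
- pintle_up (a point): Foot of the upper hinge pin, same shape and on the same vertical axis, 96 mm above pintle_low. While the door is brought in from the side over the pins it must be between about 20 and 50 mm above its home height, so that the lower socket passes above the lower pin and below the upper knuckle.
- shut_mark (a point): Where door_edge comes when the door is hung and shut: fixed to the cupboard, 181 mm from the pin axis along the cupboard's +y. The hung door opens anticlockwise seen from above (free edge towards the cupboard's -x), up to 170 degrees, with slight friction, no catch or spring; it stays where it is left. Shut, its back rests on two 2 mm rubber buffers on the cupboard's front.
- door_mid (a point): Centre of the loose door panel, half-way up, near its centre of mass. White-painted frame-and-panel door, 16 thick (its x) x 170 wide (its y) x 165 mm high (its z), 0.2 to 0.42 kg. It starts upright in one of the rack's three slots, underside 12 mm above the nightstand. Sockets on its -y edge, knob on its outer (-x) face. Hung and shut, its axes are those of the cupboard.
- door_top (a point): Middle of the door's top edge, 82.5 mm above door_mid: the place to pinch it, across the 16 mm. In the rack it is 177 mm above the nightstand, hung 191 mm; the door may lean up to 3 degrees in its slot. To hang it, hold it open (30 to 120 degrees), as shut there is no room for a finger between its top and the cupboard.
- door_knob (a point): Centre of the door's round knob, 22 mm in diameter, on its outer (-x) face, which it stands out from by 23 mm; 67 mm towards +y and 17.5 mm above door_mid.
- door_edge (a point): Middle of the door's free edge (the +y edge, opposite the sockets): half-way up, mid-thickness, 85 mm from door_mid.
- socket_low (a point): Centre of the lower mouth of the door's lower hinge socket: an upright dark steel tube, 16 mm outside, 10.4 mm bore, 20 mm long, open at both ends. It lies 11 mm outside the door's -y edge, at mid-thickness, 32 mm above the door's underside. Home, it coincides with pintle_low. Axes as the door's.
- socket_up (a point): The same for the upper socket, 96 mm higher; home, it coincides with pintle_up.
- rack: Low wooden book rack, fixed: base 124 (its x) x 150 (its y) x 12 mm with three slots along its y, centred at x = -30, 0 and 30 mm, each 19 mm wide between dowels 11 mm in diameter that rise to 72 mm above the nightstand at y = -48 and 48 mm. The door is in one slot, a book in each other. Origin under its centre.
- book_a_mid (a point): Centre of a board book standing in a rack slot, 16 x 110 x 92 mm; its top is 104 mm above the nightstand. Leave it.
- book_b_mid (a point): Centre of the other board book in the rack, 16 x 118 x 86 mm. Leave it.
- jar_mid (a point): Centre of a closed glass jar, 72 mm in diameter, 95 mm high. Leave it.
- mug_mid (a point): Centre of a white mug, 80 mm in diameter, 92 mm high, with a cat-shaped handle that stands out to 80 mm from its axis at its +y; the cat's ears end 103 mm above the nightstand. Leave it.
- pacifier_mid (a point): Centre of a pacifier standing teat up, 42 mm in diameter, 40 mm high. Leave it.
- teether_mid (a point): Centre of a wooden teething ring lying flat, 72 mm outside, 12 mm thick. Leave it.
Things that resemble listed ones, but are neither listed nor needed, are in the scene too. Of the things shaped like the part that bears door_mid, the white one is meant.

How it is judged:
By the outcome, as a careful person would: the job done as asked, in the order asked, and still so for the second after the job is handed in, with the robot touching nothing.
It also fails if it takes over 62 s, if anything falls off the work surface, if the arm or the gripper's body presses on something with over 40 N, if the wrist force passes 120 N, or if a joint passes its speed limit or range.

## Working session

There is one attempt and no reset: what is moved stays moved. The work goes in short steps, Python scripts to look and compute and a tool call to move; the robot and the scene stay as the last step left them, time stands still between calls to the robot, and variables do not carry over. Pictures are saved under pics/ and viewed, about 8 in all and at most 12, crops included, and the job is handed in when it is done.

Besides the shell and the picture viewer there is one more tool, called after ">>>" as name([rows], argument=value, ...), one row to a line, values as JSON. send_rows: Moves the arm, as the interface text tells. Its arguments: {"type":"object","properties":{"commands":{"type":"array","items":{"type":"object","properties":{"delta_pos":{"type":"array","items":{"type":"number"}},"yaw":{"type":"number"}}}},"grip":{"type":"number"},"force":{"type":"number"}},"required":["commands"]}

```bash
mkdir -p pics; cat > h.py <<'E'
import numpy as np, cv2
from station import manip as m
from scipy.spatial.transform import Rotation as R
def snap(n,f):
    s=m.sense(); im=m.snapshot(n); cv2.imwrite('pics/'+f,im); np.save('pics/'+f+'.npy',np.r_[s['tcp_pos'],s['tool_rot']]); return im
def proj(n,p):
    c=m.get_calibration(n); W=np.array(c['world_to_cam']); q=np.atleast_2d(p)@W[:3,:3].T+W[:3,3]
    return np.c_[c['fx']*q[:,0]/q[:,2]+c['cx'],c['fy']*q[:,1]/q[:,2]+c['cy']]
def ray(n,u,v,pose=None):
    c=m.get_calibration(n)
    if n!='wrist':
        W=np.array(c['world_to_cam']); d=np.array([(u-c['cx'])/c['fx'],(v-c['cy'])/c['fy'],1]); return -W[:3,:3].T@W[:3,3], W[:3,:3].T@d
    M=np.array(c['mount']); a=np.array([(u-c['cx'])/c['fx'],(v-c['cy'])/c['fy']]); r=np.hypot(*a)
    d=np.r_[a/r*np.sin(r),np.cos(r)] if r>0 else np.array([0,0,1.]); Q=R.from_quat(pose[3:]).as_matrix()
    return Q@M[:3,3]+pose[:3], Q@M[:3,:3]@d
def atz(n,u,v,z,pose=None):
    o,d=ray(n,u,v,pose); return o+d*(z-o[2])/d[2]
def wproj(p,pose):
    c=m.get_calibration('wrist'); M=np.array(c['mount']); Q=R.from_quat(pose[3:]).as_matrix()
    q=((np.atleast_2d(p)-pose[:3])@Q-M[:3,3])@M[:3,:3]; th=np.arctan2(np.hypot(q[:,0],q[:,1]),q[:,2]); h=np.hypot(q[:,0],q[:,1])
    return np.c_[c['fx']*th*q[:,0]/h+c['cx'],c['fy']*th*q[:,1]/h+c['cy']]
def tri(obs):
    A=np.zeros((3,3));b=np.zeros(3)
    for o,d in obs:
        d=d/np.linalg.norm(d);P=np.eye(3)-np.outer(d,d);A+=P;b+=P@o
    x=np.linalg.solve(A,b); return x,[np.linalg.norm(np.cross(x-o,d/np.linalg.norm(d))) for o,d in obs]
E
python3 - <<'E'
from h import *
a=snap('scene','s0.png');b=snap('side','d0.png');c=snap('wrist','w0.png')
for n in('scene','side'):
    o,d=ray(n,320,240);print(n,o,d,m.get_calibration(n)['fx'])
print(m.get_calibration('wrist'));print(m.sense())
E
```

```text
scene [ 0.9300113  -0.36296489  0.83149426] [-0.43236145  0.39219827 -0.81199095] 443.8318797165209
side [-0.07605211 -0.63108492  0.98145098] [ 0.5167852   0.47690706 -0.71113595] 580.5225224504024
{'fx': 371.64829954431775, 'fy': 371.64829954431775, 'cx': 321.28811465889476, 'cy': 235.37359059741533, 'mount': array([[-1.18148990e-03, -9.48487016e-01, -3.16813802e-01,
         8.00561918e-02],
       [ 9.99999160e-01, -9.51698258e-04, -8.80060999e-04,
         6.13569480e-04],
       [ 5.33215287e-04, -3.16814575e-01,  9.48487343e-01,
        -1.43095102e-01],
       [ 0.00000000e+00,  0.00000000e+00,  0.00000000e+00,
         1.00000000e+00]])}
{'t': 0.15, 'q': array([-1.78515049e-01,  5.28273540e-01,  1.43362515e+00,  3.70251170e-05,
        1.18142341e+00, -1.78485414e-01]), 'qd': array([-4.64118328e-04, -1.43832104e-03, -3.64846313e-03,  1.52693435e-04,
       -3.51250968e-05,  3.04336865e-04]), 'tau': array([ 1.17890530e-03, -4.42742836e+01, -1.78276026e+01, -2.15643640e-04,
        5.61750654e-03, -9.84718270e-06]), 'tcp_pos': array([6.24437528e-01, 1.31875555e-04, 2.30540117e-01]), 'tool_rot': array([ 7.07121974e-01,  7.07091059e-01, -4.79108836e-04, -7.20068336e-04]), 'force': array([ 0.11667345, -0.69488374,  0.15948448]), 'ft_torque': array([-0.07266625,  0.01961667, -0.02826442]), 'finger_gap': 1.002763051303501}
```

View pics/s0.png

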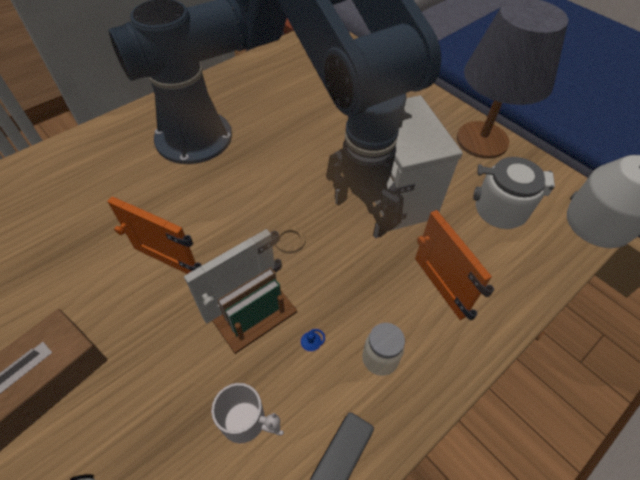

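View pics/d0.png

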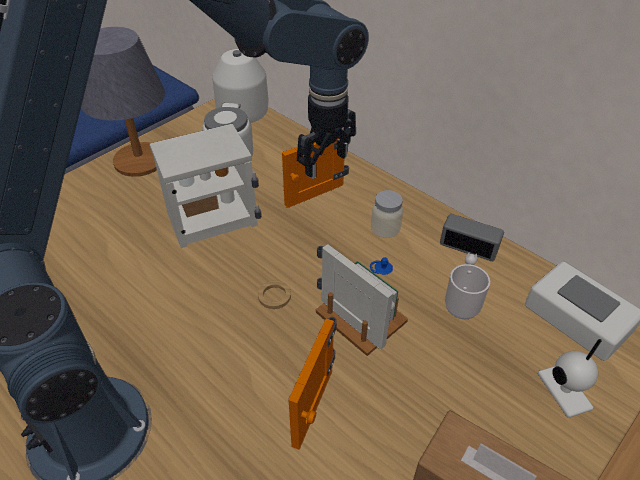

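Side view: white door in the rack at about (357,297), sockets on its left edge at (320,252) and (320,285). The orange doors at (313,172) and (315,385) are decoys. The cupboard is at (205,185), with its pins at (255,181) and (257,212). Next come enlarged crops.

```bash
python3 - <<'E'
from h import *
s=cv2.imread('pics/s0.png');d=cv2.imread('pics/d0.png')
z=lambda i,x,y,w,h,k:cv2.resize(i[y:y+h,x:x+w],None,fx=k,fy=k,interpolation=cv2.INTER_CUBIC)
A=z(d,300,230,133,100+20,3);B=z(s,180,220,133,120+10,3)[:360]
C=z(d,145,120,133,120,3)[:240*3//3];D=z(d,145,120,133,125,3)
E=z(s,370,90,133,160,3)
top=np.hstack([A,B]);
bot=np.hstack([D[:240*2][:375],z(s,360,100,133,125,3)])
o=np.vstack([top,bot]);o=cv2.resize(o,None,fx=600/o.shape[0],fy=600/o.shape[0]);print(o.shape)
cv2.imwrite('pics/c1.png',o)
E
```

```text
(600, 651, 3)
```

View pics/c1.png

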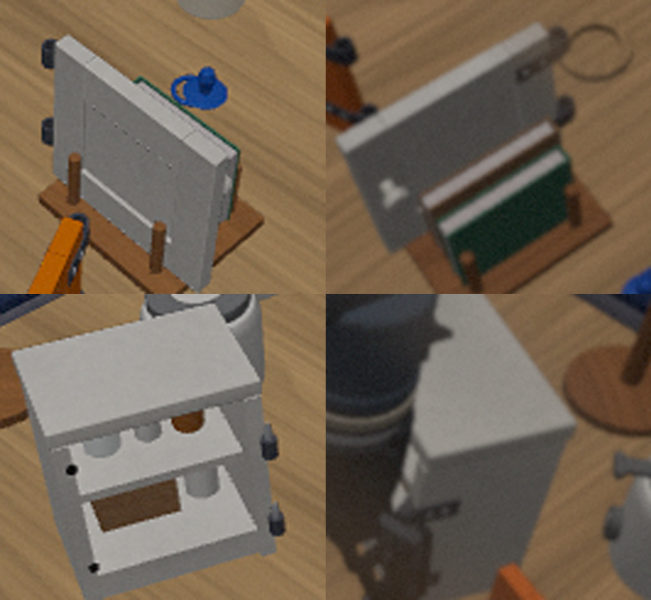

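View pics/w0.png

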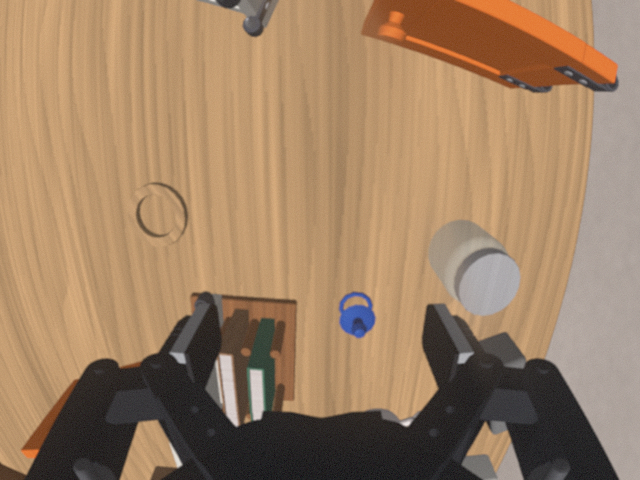

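```bash
python3 - <<'E'
from h import *
np.set_printoptions(precision=4,suppress=True)
P={}
for k,u,v,z in [('cFL',164.6,180.4,.213),('cFR',252,155.1,.213),('cBR',230.7,125.7,.213),('cBL',150.3,143.7,.213),('tipU',254,173.5,.172),('tipL',257.7,206.2,.076),('doorSock',325.3,246.3,.177),('doorFree',390.7,295.3,.177)]:
    P[k]=atz('side',u,v,z);print(k,P[k])
for k,u,v,z in [('doorFree',185.7,277.2,.177),('doorSock',269.4,231.4,.177)]:
    print(k,atz('scene',u,v,z))
E
```

```text
cFL [0.387  0.2367 0.213 ]
cFR [0.57   0.1693 0.213 ]
cBR [0.6113 0.2882 0.213 ]
cBL [0.4419 0.3649 0.213 ]
tipU [0.5625 0.159  0.172 ]
tipL [0.5627 0.1569 0.076 ]
doorSock [ 0.5031 -0.1107  0.177 ]
doorFree [ 0.4943 -0.2774  0.177 ]
doorFree [ 0.4926 -0.2727  0.177 ]
doorSock [ 0.5067 -0.1051  0.177 ]
```

Scene view and crop agree: the white door stands in the rack's -x slot. Its sockets point to world +y and its knob faces +x, so its yaw is about 176°. The cupboard's yaw is about 70°, with the pins at about (0.563, 0.158). In its present orientation the door would hang about 106° open, so hardly any turn is needed. I'll move above it and look from close by.

>>> send_rows([
  {"delta_pos": [0,0,3]},
  {"delta_pos": [-3.1,-4.75,0.6]},
  {"delta_pos": [-3.1,-4.75,0.6]},
  {"delta_pos": [-3.1,-4.75,0.6]},
  {"delta_pos": [-3.1,-4.75,0.2]},
  {"delta_pos": [0,0,0]},
  {"delta_pos": [0,0,0]},
], grip=-1)

```text
validation failed for argument at $.co...
```

```bash
python3 - <<'E'
from h import *
c=snap('wrist','w1.png');d=snap('side','d1.png');s=m.sense();print(s['tcp_pos'],s['tool_rot'],s['t'])
cv2.imwrite('pics/w1c.png',cv2.resize(c[150:480,120:520],(800,660))[:600])
E
```

```text
[6.24669658e-01 8.52466903e-05 2.30843801e-01] [ 7.07118905e-01  7.07094473e-01 -2.89604162e-04 -4.20907732e-04] 0.25
```

View pics/w1c.png

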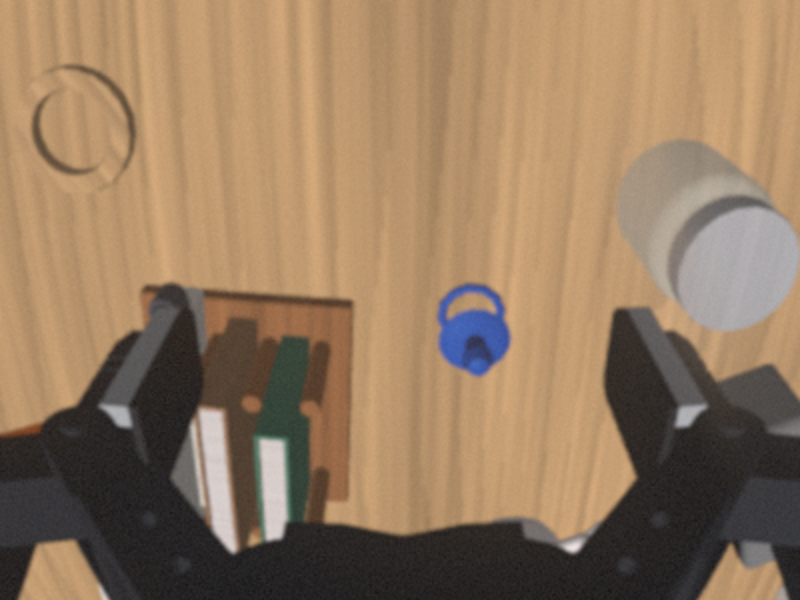

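The arm has not moved: the call was refused, probably because every row needs a "yaw". The crop only shows the rack's upper end again.

>>> send_rows([
  {"delta_pos": [0,0,3],"yaw": 0},
  {"delta_pos": [-3.1,-4.75,0.6],"yaw": 0},
  {"delta_pos": [-3.1,-4.75,0.6],"yaw": 0},
  {"delta_pos": [-3.1,-4.75,0.6],"yaw": 0},
  {"delta_pos": [-3.1,-4.75,0.2],"yaw": 0},
  {"delta_pos": [0,0,0],"yaw": 0},
  {"delta_pos": [0,0,0],"yaw": 0},
], grip=-1)

```text
t: 1.12
tcp_pos: [0.4973, -0.1944, 0.2814]
tool_rot: [0.706, 0.708, -0.001, 0.0]
force: [0.9, -0.1, -0.8]
finger_gap: 0.997
```

```bash
python3 - <<'E'
from h import *
c=snap('wrist','w2.png');d=snap('side','d1.png')
cv2.imwrite('pics/w2c.png',cv2.resize(c[120:480,150:500],None,fx=1.65,fy=1.65,interpolation=cv2.INTER_CUBIC))
E
```

```text
(no output)
```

View pics/w2c.png

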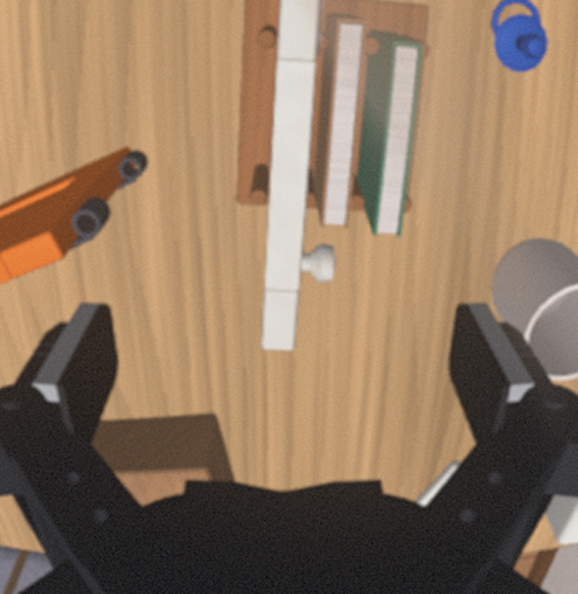

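White door confirmed: the knob is on its +x side at crop (318,264). The free-end top corners are at crop (262,348) and (294,349).

```bash
python3 - <<'E'
from h import *
np.set_printoptions(precision=4,suppress=True)
p=np.load('pics/w2.png.npy')
f=[atz('wrist',150+u/1.65,120+v/1.65,.177,p) for u,v in [(262,348),(294,349),(280,57),(316,59)]]
for x in f:print(x)
print(np.linalg.norm(f[0]-f[1]))
F=(f[0]+f[1])/2;S=(f[2]+f[3])/2;d=(S-F)[:2];d/=np.linalg.norm(d);print('mid',F[:2]+.085*d,'dir deg',np.degrees(np.arctan2(d[1],d[0])))
Q=R.from_quat(p[3:]).as_matrix();print('toolx',np.degrees(np.arctan2(Q[1,0],Q[0,0])),p[:3])
E
```

```text
[ 0.4879 -0.2765  0.177 ]
[ 0.5032 -0.277   0.177 ]
[ 0.4966 -0.1405  0.177 ]
[ 0.5111 -0.1412  0.177 ]
0.015289740420665074
mid [ 0.5007 -0.1919] dir deg 86.51337934048931
toolx 90.12014655471614 [ 0.4973 -0.1944  0.2814]
```

>>> send_rows([
  {"delta_pos": [0.35,0.25,-3],"yaw": -0.063},
  {"delta_pos": [0,0,-4],"yaw": 0},
  {"delta_pos": [0,0,-3.5],"yaw": 0},
  {"delta_pos": [0,0,-1.5],"yaw": 0},
  {"delta_pos": [0,0,0],"yaw": 0},
  {"delta_pos": [0,0,0],"yaw": 0},
], grip=-1)

```text
t: 1.98
tcp_pos: [0.5067, -0.184, 0.1585]
tool_rot: [0.724, 0.69, 0.0, 0.002]
force: [0.6, -0.4, 0.3]
finger_gap: 1.0
```

```bash
python3 - <<'E'
from h import *
s=m.sense();Q=R.from_quat(s['tool_rot']).as_matrix();print(s['tcp_pos'],np.degrees(np.arctan2(Q[1,0],Q[0,0])),s['force'],s['ft_torque'])
E
```

```text
[ 0.50674651 -0.18395612  0.15849124] 87.28804489812447 [ 0.5953431  -0.44419421  0.26822669] [ 0.00750436 -0.03416926  0.00671186]
```

>>> send_rows([
  {"delta_pos": [-0.6,-0.8,0],"yaw": -0.014},
  {"delta_pos": [0,0,-1.2],"yaw": 0},
  {"delta_pos": [0,0,0],"yaw": 0},
])

```text
t: 2.35
tcp_pos: [0.5016, -0.1929, 0.1478]
tool_rot: [0.729, 0.685, 0.001, 0.004]
force: [0.2, 0.5, -0.8]
finger_gap: 0.999
```

Within 1 mm of target. Close the gripper.

>>> send_rows([
  {"delta_pos": [0,0,0],"yaw": 0},
  {"delta_pos": [0,0,0],"yaw": 0},
  {"delta_pos": [0,0,0],"yaw": 0},
  {"delta_pos": [0,0,0],"yaw": 0},
  {"delta_pos": [0,0,0],"yaw": 0},
  {"delta_pos": [0,0,0],"yaw": 0},
  {"delta_pos": [0,0,0],"yaw": 0},
  {"delta_pos": [0,0,0],"yaw": 0},
], grip=1, force=70)

```text
t: 3.35
tcp_pos: [0.5013, -0.1932, 0.1482]
tool_rot: [0.729, 0.685, 0.001, 0.004]
force: [0.1, -0.1, 0.7]
finger_gap: 0.175
```

```bash
cat >> h.py <<'E'
def st():
    s=m.sense();Q=R.from_quat(s['tool_rot']).as_matrix();print(round(s['t'],2),s['tcp_pos'].round(4),'toolx',np.degrees(np.arctan2(Q[1,0],Q[0,0])).round(2),'z',Q[:,2].round(4),'F',s['force'].round(1),'T',s['ft_torque'].round(2),'gap',round(s['finger_gap'],3));return s
E
python3 -c "
from h import *
st()"
```

```text
3.35 [ 0.5013 -0.1932  0.1482] toolx 86.47 z [ 0.0066 -0.0054 -1.    ] F [ 0.1 -0.1  0.7] T [0.02 0.1  0.02] gap 0.175
```

>>> send_rows([
  {"delta_pos": [0,0,0.7],"yaw": 0},
  {"delta_pos": [0,0,1.2],"yaw": 0},
  {"delta_pos": [0,0,1.5],"yaw": 0},
  {"delta_pos": [0,0,1.5],"yaw": 0},
  {"delta_pos": [0,0,1.5],"yaw": 0},
  {"delta_pos": [0,0,1.5],"yaw": 0},
  {"delta_pos": [0,0,1.5],"yaw": 0},
  {"delta_pos": [0,0,1],"yaw": 0},
  {"delta_pos": [0,0,0],"yaw": 0},
  {"delta_pos": [0,0,0],"yaw": 0},
])

```text
t: 4.6
tcp_pos: [0.5002, -0.1919, 0.2607]
tool_rot: [0.728, 0.685, 0.001, 0.005]
force: [-0.2, -0.6, -4.0]
finger_gap: 0.177
```

```bash
python3 -c "
from h import *
st()"
```

```text
4.6 [ 0.5002 -0.1919  0.2607] toolx 86.48 z [ 0.0082 -0.0056 -1.    ] F [-0.2 -0.6 -4. ] T [ 0.    0.02 -0.  ] gap 0.177
```

```bash
python3 -c "
from h import *
print(atz('side',287,206,0),atz('side',344,182,0))
p=np.load('pics/w0.png.npy');print(atz('wrist',362,30,.12,p),atz('wrist',615,75,.165,p),atz('wrist',255,25,.15,p))"
```

```text
[0.66781286 0.1699814  0.        ] [0.83778516 0.1283752  0.        ]
[0.65196442 0.14022703 0.12      ] [0.82689516 0.12684988 0.165     ] [0.58548879 0.13728086 0.15      ]
```

>>> send_rows([
  {"delta_pos": [0.6,2.2,-0.1],"yaw": 0},
  {"delta_pos": [0.8,3,-0.2],"yaw": 0},
  {"delta_pos": [0.8,3,-0.4],"yaw": 0},
  {"delta_pos": [0.8,3,-0.4],"yaw": 0},
  {"delta_pos": [0.8,3,-0.4],"yaw": 0},
  {"delta_pos": [0.6,2,-0.4],"yaw": 0},
  {"delta_pos": [0.3,1,-0.2],"yaw": 0},
  {"delta_pos": [0,0,0],"yaw": 0},
  {"delta_pos": [0,0,0],"yaw": 0},
])

```text
t: 5.72
tcp_pos: [0.5451, -0.0155, 0.2332]
tool_rot: [0.729, 0.684, -0.002, 0.0]
force: [0.7, -0.3, -4.3]
finger_gap: 0.172
```

>>> send_rows([
  {"delta_pos": [0.6,1,-1],"yaw": 0},
  {"delta_pos": [0.5,0.5,-1.2],"yaw": 0},
  {"delta_pos": [0,0,-0.7],"yaw": 0},
  {"delta_pos": [0,0,0],"yaw": 0},
  {"delta_pos": [0,0,0],"yaw": 0},
])

```text
t: 6.35
tcp_pos: [0.5567, -0.0013, 0.2017]
tool_rot: [0.73, 0.683, -0.003, -0.0]
force: [0.6, 0.4, -3.7]
finger_gap: 0.174
```

```bash
python3 - <<'E'
from h import *
st()
c=snap('wrist','w3.png');d=snap('side','d3.png')
A=cv2.resize(c[0:400,160:480],None,fx=1.5,fy=1.5,interpolation=cv2.INTER_CUBIC);B=cv2.resize(d[120:320,190:330],(320,457),interpolation=cv2.INTER_CUBIC);B=np.vstack([B,np.zeros((143,320,3),np.uint8)])
cv2.imwrite('pics/w3c.png',np.hstack([A,B]))
E
```

```text
6.35 [ 0.5567 -0.0013  0.2017] toolx 86.19 z [-0.0041 -0.0035 -1.    ] F [ 0.6  0.4 -3.7] T [-0.04 -0.04  0.04] gap 0.174
```

View pics/w3c.png

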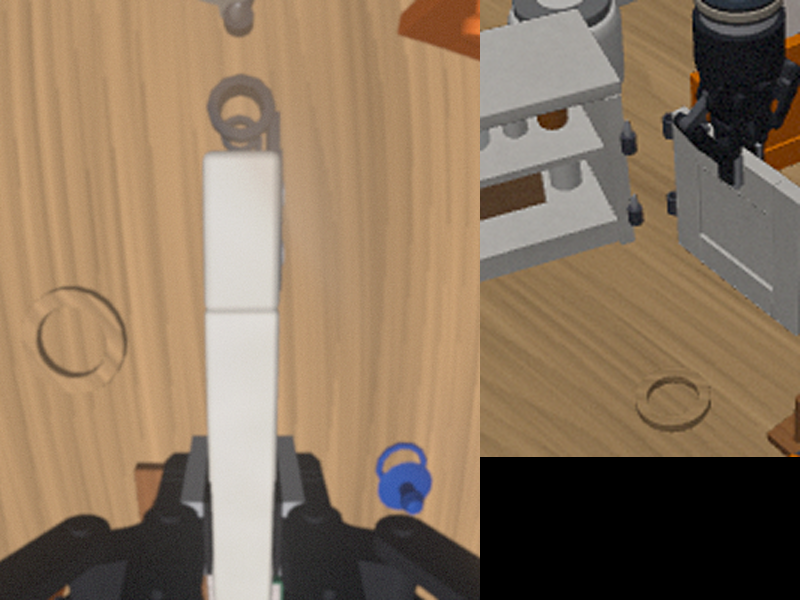

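Wrist view: upper socket rim at crop (240,106), upper pin at about (237,16). Side inset: door at a proper height, sockets just above the pins.

```bash
python3 - <<'E'
from h import *
np.set_printoptions(precision=4,suppress=True)
p=np.load('pics/w3.png.npy')
x=lambda u,v,z:atz('wrist',160+u/1.5,v/1.5,z,p)
print('sock top',x(240,106,.213),'sock bottom rim(inner)',x(240,127,.193),'pin tip',x(237,14,.172),'shoulder',x(238,20,.154))
o=[ray('wrist',160+240/1.5,106/1.5,p)]
print('predicted sock mid+.096', p[:3]+.096*np.array([np.cos(np.radians(86.2)),np.sin(np.radians(86.2)),0]))
c=cv2.imread('pics/w3.png')[0:60,270:370];cv2.imwrite('pics/w3d.png',cv2.resize(c,None,fx=7,fy=7,interpolation=cv2.INTER_CUBIC))
E
```

```text
sock top [0.5633 0.0946 0.213 ] sock bottom rim(inner) [0.563  0.0912 0.193 ] pin tip [0.5645 0.1291 0.172 ] shoulder [0.5648 0.1321 0.154 ]
predicted sock mid+.096 [0.5631 0.0945 0.2017]
```

View pics/w3d.png

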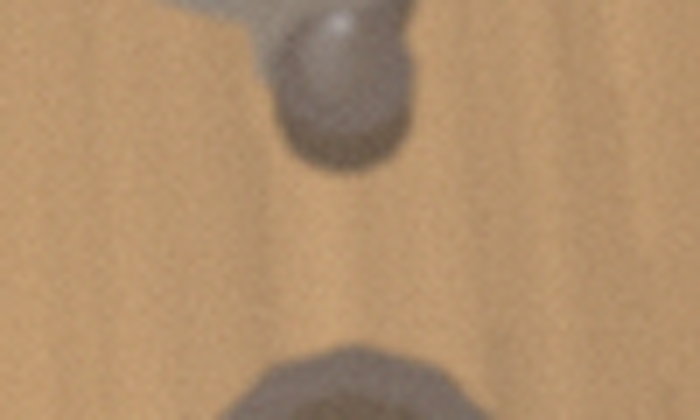

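The tip seen (crop (340,22)) is the lower pin: its ray gives y=0.158 at z=0.076, which agrees with the side view. Moving nearer to get the upper pin into view.

>>> send_rows([
  {"delta_pos": [0.1,1,-0.2],"yaw": 0},
  {"delta_pos": [0.1,1.2,-0.2],"yaw": 0},
  {"delta_pos": [0,0.8,0],"yaw": 0},
  {"delta_pos": [0,0,0],"yaw": 0},
  {"delta_pos": [0,0,0],"yaw": 0},
  {"delta_pos": [0,0,0],"yaw": 0},
])

```text
t: 7.2
tcp_pos: [0.5591, 0.0314, 0.1985]
tool_rot: [0.73, 0.684, -0.002, 0.001]
force: [-0.5, -0.2, -3.8]
finger_gap: 0.17
```

```bash
python3 - <<'E'
from h import *
st()
c=snap('wrist','w4.png')
cv2.imwrite('pics/w4c.png',cv2.resize(c[0:120,250:400],None,fx=5,fy=5,interpolation=cv2.INTER_CUBIC))
E
```

```text
7.2 [0.5591 0.0314 0.1985] toolx 86.24 z [-0.0021 -0.0037 -1.    ] F [-0.5 -0.2 -3.8] T [ 0.    0.03 -0.04] gap 0.17
```

View pics/w4c.png

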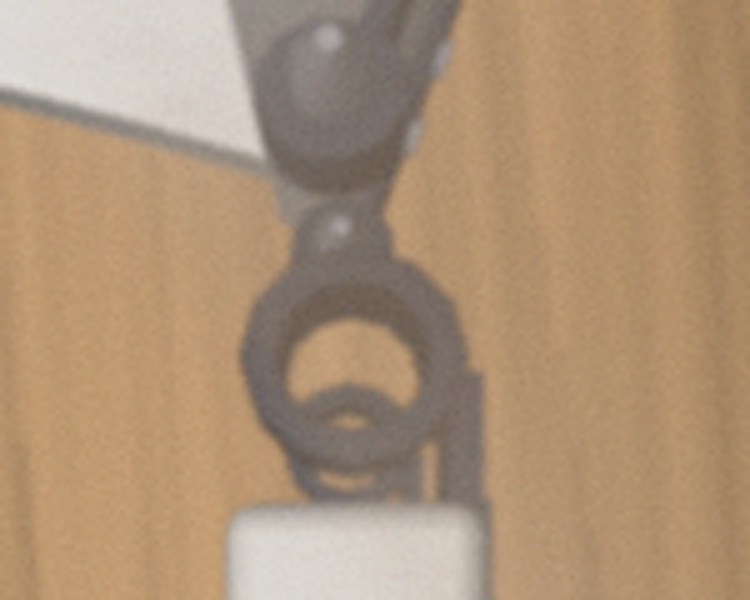

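Wrist view: upper pin tip at crop (328,38), lower tip (340,226), upper socket rim centre (355,360).

```bash
python3 - <<'E'
from h import *
np.set_printoptions(precision=4,suppress=True)
p=np.load('pics/w4.png.npy')
x=lambda u,v,z:atz('wrist',250+u/5,v/5,z,p)
h=.1985-.1625
print('up tip',x(328,38,.172),'low tip',x(340,226,.076),'up sock top',x(355,360,.174+h),'up sock bottom(inner lower arc)',x(353,385,.154+h),'low sock top',x(350,432,.078+h))
E
```

```text
up tip [0.5657 0.1618 0.172 ] low tip [0.5657 0.1617 0.076 ] up sock top [0.5659 0.1267 0.21  ] up sock bottom(inner lower arc) [0.5657 0.127  0.19  ] low sock top [0.5651 0.1288 0.114 ]
```

Both tips give (0.5657, 0.1617), and the sockets are at about (0.5656, 0.1272). So +3.45 cm in y at this height.

>>> send_rows([
  {"delta_pos": [0,1,-0.2],"yaw": 0},
  {"delta_pos": [0,1,-0.2],"yaw": 0},
  {"delta_pos": [0,0.6,0],"yaw": 0},
  {"delta_pos": [0,0,0],"yaw": 0},
  {"delta_pos": [0,0,0],"yaw": 0},
])

```text
t: 7.88
tcp_pos: [0.559, 0.0593, 0.1941]
tool_rot: [0.73, 0.683, -0.002, 0.001]
force: [1.4, 0.6, -2.5]
finger_gap: 0.178
```

>>> send_rows([
  {"delta_pos": [0,0.5,0],"yaw": 0},
  {"delta_pos": [0,0,0],"yaw": 0},
  {"delta_pos": [0,0,0],"yaw": 0},
])

```text
t: 8.25
tcp_pos: [0.5591, 0.0642, 0.1942]
tool_rot: [0.73, 0.683, -0.002, 0.001]
force: [0.5, -0.5, -3.7]
finger_gap: 0.174
```

```bash
python3 - <<'E'
from h import *
st()
c=snap('wrist','w5.png');d=snap('side','d5.png')
A=cv2.resize(c[20:120,270:370],None,fx=4,fy=4,interpolation=cv2.INTER_CUBIC);B=cv2.resize(d[140:240,220:320],(400,400),interpolation=cv2.INTER_CUBIC)
cv2.imwrite('pics/w5c.png',np.hstack([A,B]))
E
```

```text
8.25 [0.5591 0.0642 0.1942] toolx 86.2 z [-0.002  -0.0037 -1.    ] F [ 0.5 -0.5 -3.7] T [ 0.04  0.   -0.04] gap 0.174
```

View pics/w5c.png

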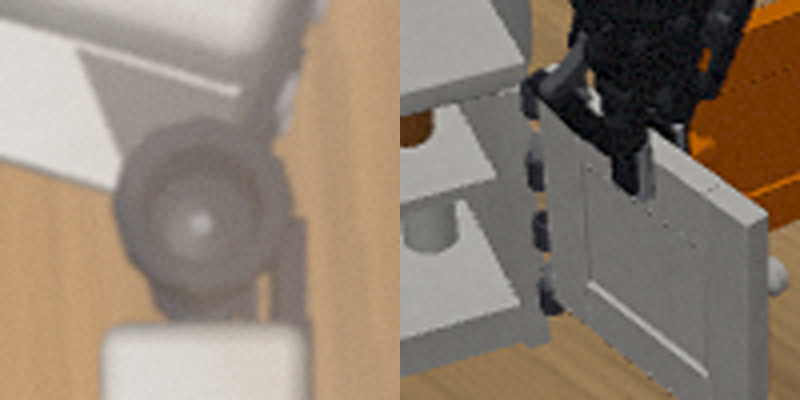

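The pin tip at crop (200,222) shows inside the socket, whose rim centre is (205,208). The side inset has the lower socket between the upper knuckle and the lower pin, as required.

```bash
python3 - <<'E'
from h import *
np.set_printoptions(precision=4,suppress=True)
p=np.load('pics/w5.png.npy')
x=lambda u,v,z:atz('wrist',270+u/4,20+v/4,z,p)
h=.1942-.1625
print('tip',x(200,222,.172),'sock',x(204,208,.174+h))
E
```

```text
tip [0.5656 0.1619 0.172 ] sock [0.566  0.1596 0.2057]
```

>>> send_rows([
  {"delta_pos": [0,0.2,0],"yaw": 0},
  {"delta_pos": [0,0,-0.4],"yaw": 0},
  {"delta_pos": [0,0,-0.4],"yaw": 0},
  {"delta_pos": [0,0,-0.3],"yaw": 0},
  {"delta_pos": [0,0,0],"yaw": 0},
  {"delta_pos": [0,0,0],"yaw": 0},
])

```text
t: 9.1
tcp_pos: [0.5589, 0.0661, 0.182]
tool_rot: [0.73, 0.683, -0.002, 0.0]
force: [-0.4, 0.8, -2.6]
finger_gap: 0.171
```

>>> send_rows([
  {"delta_pos": [0,0,-0.3],"yaw": 0},
  {"delta_pos": [0,0,-0.3],"yaw": 0},
  {"delta_pos": [0,0,0],"yaw": 0},
  {"delta_pos": [0,0,0],"yaw": 0},
])

```text
t: 9.6
tcp_pos: [0.5591, 0.0661, 0.1758]
tool_rot: [0.73, 0.683, -0.002, 0.001]
force: [-0.8, 0.5, -3.0]
finger_gap: 0.172
```

>>> send_rows([
  {"delta_pos": [0,0,-0.3],"yaw": 0},
  {"delta_pos": [0,0,-0.3],"yaw": 0},
  {"delta_pos": [0,0,0],"yaw": 0},
  {"delta_pos": [0,0,0],"yaw": 0},
])

```text
t: 10.1
tcp_pos: [0.5591, 0.0661, 0.1694]
tool_rot: [0.73, 0.683, -0.002, 0.001]
force: [-0.8, -0.4, -2.6]
finger_gap: 0.172
```

Engaged, with hardly any side force. Continuing to the shoulder, watching the force.

>>> send_rows([
  {"delta_pos": [0,0,-0.25],"yaw": 0},
  {"delta_pos": [0,0,-0.2],"yaw": 0},
  {"delta_pos": [0,0,0],"yaw": 0},
  {"delta_pos": [0,0,0],"yaw": 0},
])

```text
t: 10.6
tcp_pos: [0.5592, 0.0661, 0.1646]
tool_rot: [0.73, 0.683, -0.002, 0.001]
force: [0.7, -0.1, -3.7]
finger_gap: 0.172
```

>>> send_rows([
  {"delta_pos": [0,0,-0.15],"yaw": 0},
  {"delta_pos": [0,0,-0.1],"yaw": 0},
  {"delta_pos": [0,0,0],"yaw": 0},
])

```text
t: 10.98
tcp_pos: [0.5593, 0.0661, 0.1621]
tool_rot: [0.73, 0.683, -0.002, 0.001]
force: [-0.9, -0.3, -3.1]
finger_gap: 0.175
```

>>> send_rows([
  {"delta_pos": [0,0,-0.1],"yaw": 0},
  {"delta_pos": [0,0,-0.1],"yaw": 0},
  {"delta_pos": [0,0,0],"yaw": 0},
])

```text
t: 11.35
tcp_pos: [0.5596, 0.066, 0.1617]
tool_rot: [0.73, 0.683, -0.001, 0.001]
force: [-1.0, 0.1, -0.2]
finger_gap: 0.177
```

Motion stopped at z=0.1617 and the weight is off the wrist, so it is on the shoulder. One small press to confirm.

>>> send_rows([
  {"delta_pos": [0,0,-0.15],"yaw": 0},
  {"delta_pos": [0,0,-0.05],"yaw": 0},
])

```text
t: 11.6
tcp_pos: [0.5598, 0.0658, 0.1609]
tool_rot: [0.73, 0.684, -0.001, 0.002]
force: [-2.1, -0.3, 5.0]
finger_gap: 0.174
```

```bash
python3 -c "
from h import *
st()"
```

```text
11.6 [0.5598 0.0658 0.1609] toolx 86.24 z [ 2.0e-04 -4.1e-03 -1.0e+00] F [-2.1 -0.3  5. ] T [0.37 0.45 0.18] gap 0.174
```

Home: +5 N on the shoulder at z=0.161, against 0.1622 predicted. Release and rise.

>>> send_rows([
  {"delta_pos": [0,0,0.05],"yaw": 0},
  {"delta_pos": [0,0,0],"yaw": 0},
  {"delta_pos": [0,0,0],"yaw": 0},
  {"delta_pos": [0,0,0],"yaw": 0},
  {"delta_pos": [0,0,0],"yaw": 0},
], grip=-0.3)

```text
t: 12.22
tcp_pos: [0.5612, 0.0657, 0.161]
tool_rot: [0.73, 0.683, -0.0, 0.003]
force: [-0.3, -0.2, -0.3]
finger_gap: 0.65
```

>>> send_rows([
  {"delta_pos": [0,0,1],"yaw": 0},
  {"delta_pos": [0,0,2],"yaw": 0},
  {"delta_pos": [0,0,2.5],"yaw": 0},
  {"delta_pos": [0,0,1.5],"yaw": 0},
  {"delta_pos": [0,0,0],"yaw": 0},
])

```text
t: 12.85
tcp_pos: [0.5612, 0.0657, 0.2348]
tool_rot: [0.73, 0.683, -0.0, 0.003]
force: [-0.9, 0.7, 0.1]
finger_gap: 0.651
```

```bash
python3 - <<'E'
from h import *
st()
c=snap('wrist','w6.png');d=snap('side','d6.png')
A=cv2.resize(c[0:360,160:480],(533,600),interpolation=cv2.INTER_CUBIC);B=cv2.resize(d[140:280,220:320],(267,374),interpolation=cv2.INTER_CUBIC);B=np.vstack([B,np.zeros((226,267,3),np.uint8)])
cv2.imwrite('pics/w6c.png',np.hstack([A,B]))
pin=np.array([.5657,.1617])
for t in [104,95,85,75,65,55,45,35,25,15,8,4,0]:
    a=np.radians(160+t);b=np.radians(250+t);print(t,(pin+.14*np.array([np.cos(a),np.sin(a)])+.022*np.array([np.cos(b),np.sin(b)])).round(4))
E
```

```text
12.85 [0.5612 0.0657 0.2348] toolx 86.21 z [ 0.0042 -0.0046 -1.    ] F [-0.9  0.7  0.1] T [-0.02 -0.06  0.01] gap 0.651
104 [0.5729 0.0202]
95 [0.5507 0.0208]
85 [0.5265 0.0255]
75 [0.5034 0.0344]
65 [0.4823 0.0471]
55 [0.4636 0.0634]
45 [0.4481 0.0826]
35 [0.4362 0.1042]
25 [0.4282 0.1276]
15 [0.4243 0.152 ]
8 [0.4242 0.1693]
4 [0.4251 0.1791]
0 [0.4266 0.1889]
```

View pics/w6c.png

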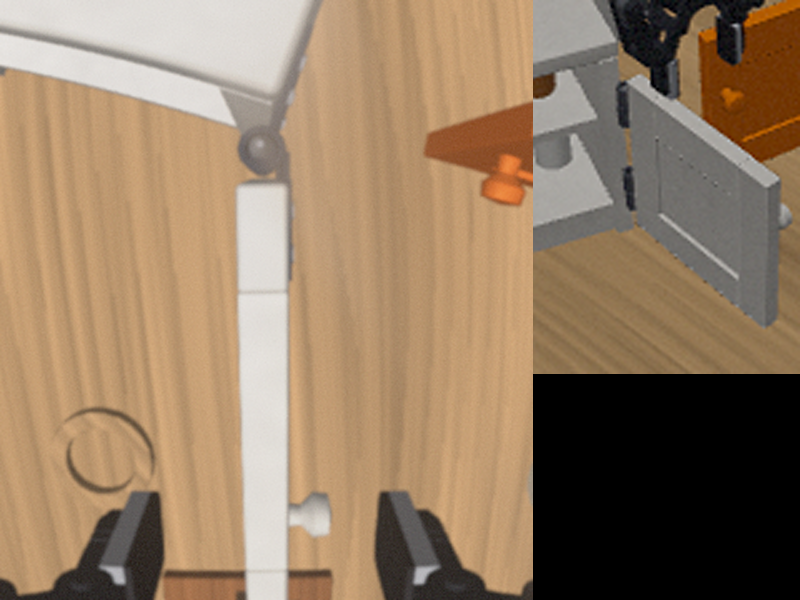

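The door hangs with both sockets home (upper pin tip visible in the socket at crop (262,146)). Next I close the fingers, go down beside its outer face above knob height, and sweep it shut.

>>> send_rows([
  {"delta_pos": [1.8,-2.2,0.2],"yaw": 0},
  {"delta_pos": [1.7,-2.2,0],"yaw": 0},
  {"delta_pos": [0,0,0],"yaw": 0},
  {"delta_pos": [0,0,0],"yaw": 0},
  {"delta_pos": [0,0,0],"yaw": 0},
], grip=1)

```text
t: 13.58
tcp_pos: [0.5929, 0.0212, 0.231]
tool_rot: [0.73, 0.683, -0.004, -0.002]
force: [-0.1, -0.4, 0.5]
finger_gap: -0.002
```

>>> send_rows([
  {"delta_pos": [0.5,0,-1],"yaw": 0},
  {"delta_pos": [0,0,-2],"yaw": 0},
  {"delta_pos": [0,0,-2.2],"yaw": 0},
  {"delta_pos": [0,0,-1.3],"yaw": 0},
  {"delta_pos": [0,0,0],"yaw": 0},
  {"delta_pos": [0,0,0],"yaw": 0},
])

```text
t: 14.32
tcp_pos: [0.598, 0.0236, 0.1631]
tool_rot: [0.729, 0.684, -0.004, -0.002]
force: [0.4, 0.1, -0.3]
finger_gap: -0.001
```

>>> send_rows([
  {"delta_pos": [-0.8,0,-0.4],"yaw": 0},
  {"delta_pos": [-1,0,0],"yaw": 0},
  {"delta_pos": [-1,0,0],"yaw": 0},
  {"delta_pos": [-1,0,0],"yaw": 0},
  {"delta_pos": [-1.2,0.1,0],"yaw": 0},
  {"delta_pos": [-1.2,0.3,0],"yaw": 0},
  {"delta_pos": [-1.2,0.4,0],"yaw": 0},
  {"delta_pos": [0,0,0],"yaw": 0},
])

```text
t: 15.32
tcp_pos: [0.5185, 0.0323, 0.1611]
tool_rot: [0.729, 0.684, -0.003, -0.001]
force: [-0.2, 0.8, 0.6]
finger_gap: -0.0
```

```bash
python3 -c "
from h import *
st()"
```

```text
15.32 [0.5185 0.0323 0.1611] toolx 86.37 z [-0.0058 -0.0018 -1.    ] F [-0.2  0.8  0.6] T [ 0.01 -0.01  0.03] gap -0.0
```

>>> send_rows([
  {"delta_pos": [-1.2,0.3,0],"yaw": 0},
  {"delta_pos": [-1.2,0.6,0],"yaw": 0},
  {"delta_pos": [-1.1,0.8,0],"yaw": 0},
  {"delta_pos": [-1,0.9,0],"yaw": 0},
  {"delta_pos": [-0.9,1,0],"yaw": 0},
  {"delta_pos": [-0.8,1,0],"yaw": 0},
  {"delta_pos": [-0.6,1.1,0],"yaw": 0},
  {"delta_pos": [0,0,0],"yaw": 0},
])

```text
t: 16.32
tcp_pos: [0.4461, 0.0937, 0.1613]
tool_rot: [0.729, 0.685, -0.002, -0.001]
force: [0.7, -0.0, 0.2]
finger_gap: 0.002
```

>>> send_rows([
  {"delta_pos": [-0.6,0.8,0],"yaw": 0},
  {"delta_pos": [-0.5,1,0],"yaw": 0},
  {"delta_pos": [-0.4,1,0],"yaw": 0},
  {"delta_pos": [-0.3,1,0],"yaw": 0},
  {"delta_pos": [-0.1,1,0],"yaw": 0},
  {"delta_pos": [0,0.9,0],"yaw": 0},
  {"delta_pos": [0,0.7,0],"yaw": 0},
  {"delta_pos": [0,0,0],"yaw": 0},
])

```text
t: 17.32
tcp_pos: [0.427, 0.1623, 0.1614]
tool_rot: [0.729, 0.685, -0.002, -0.0]
force: [0.4, -0.0, -0.2]
finger_gap: 0.002
```

```bash
python3 - <<'E'
from h import *
st(); snap('side','d7.png'); 
pin=np.array([.5657,.1617]);u=np.array([np.cos(np.radians(160)),np.sin(np.radians(160))])
print(np.r_[pin+.181*u,.191],proj('side',np.r_[pin+.181*u,.191]))
E
```

```text
17.32 [0.427  0.1623 0.1614] toolx 86.45 z [-0.0028 -0.0021 -1.    ] F [ 0.4 -0.  -0.2] T [-0.04  0.    0.04] gap 0.002
[0.39561564 0.22360565 0.191     ] [[173.60166906 189.38393541]]
```

>>> send_rows([
  {"delta_pos": [0,0.6,0],"yaw": 0},
  {"delta_pos": [0,0.6,0],"yaw": 0},
  {"delta_pos": [0.1,0.5,0],"yaw": 0},
  {"delta_pos": [0,0,0],"yaw": 0},
])

```text
t: 17.88
tcp_pos: [0.4283, 0.1797, 0.1613]
tool_rot: [0.729, 0.684, -0.002, -0.0]
force: [0.2, -0.2, -0.6]
finger_gap: -0.0
```

>>> send_rows([
  {"delta_pos": [0.1,0.4,0],"yaw": 0},
  {"delta_pos": [0.1,0.3,0],"yaw": 0},
  {"delta_pos": [0,0,0],"yaw": 0},
])

```text
t: 18.25
tcp_pos: [0.4303, 0.1871, 0.1613]
tool_rot: [0.729, 0.684, -0.002, -0.0]
force: [0.1, -0.6, -0.5]
finger_gap: -0.003
```

>>> send_rows([
  {"delta_pos": [0.1,0.3,0],"yaw": 0},
  {"delta_pos": [0.1,0.3,0],"yaw": 0},
])

```text
t: 18.5
tcp_pos: [0.4322, 0.1932, 0.1613]
tool_rot: [0.729, 0.684, -0.002, -0.0]
force: [-1.5, -0.6, 0.8]
finger_gap: 0.004
```

>>> send_rows([
  {"delta_pos": [0.05,0.15,0],"yaw": 0},
  {"delta_pos": [0.05,0.15,0],"yaw": 0},
])

```text
t: 18.75
tcp_pos: [0.4334, 0.1966, 0.1612]
tool_rot: [0.729, 0.684, -0.002, -0.0]
force: [0.3, 0.1, -1.1]
finger_gap: 0.001
```

```bash
python3 - <<'E'
from h import *
st(); d=snap('side','d8.png');c=snap('wrist','w8.png');s=snap('scene','s8.png')
z=lambda i,x,y,w,h,W,H:cv2.resize(i[y:y+h,x:x+w],(W,H),interpolation=cv2.INTER_CUBIC)
top=np.hstack([z(d,130,110,150,150,400,400),z(c,120,0,400,400,400,400)])
cv2.imwrite('pics/f8.png',top)
E
```

```text
18.75 [0.4334 0.1966 0.1612] toolx 86.35 z [-0.0036 -0.0024 -1.    ] F [ 0.3  0.1 -1.1] T [-0.01 -0.05 -0.04] gap 0.001
```

>>> send_rows([
  {"delta_pos": [0.05,0.15,0],"yaw": 0},
  {"delta_pos": [0.05,0.15,0],"yaw": 0},
])

```text
t: 19.15
tcp_pos: [0.4334, 0.1969, 0.1612]
tool_rot: [0.728, 0.685, -0.005, 0.001]
force: [-0.5, -7.5, 4.3]
finger_gap: 0.003
```

Firm stop at 7.5 N on the buffers. Back off, rise and look.

>>> send_rows([
  {"delta_pos": [-0.2,-0.6,0],"yaw": 0},
  {"delta_pos": [-0.6,-1.5,0],"yaw": 0},
  {"delta_pos": [-0.2,-2,0.5],"yaw": 0},
  {"delta_pos": [0,-2,2],"yaw": 0},
  {"delta_pos": [0,-2.5,3],"yaw": 0},
  {"delta_pos": [0,-2.5,3],"yaw": 0},
  {"delta_pos": [0,0,0],"yaw": 0},
  {"delta_pos": [0,0,0],"yaw": 0},
])

```text
t: 20.15
tcp_pos: [0.4187, 0.0803, 0.2469]
tool_rot: [0.73, 0.684, -0.005, -0.001]
force: [-0.5, -0.6, -0.4]
finger_gap: 0.001
```

```bash
python3 - <<'E'
from h import *
st(); d=snap('side','d9.png');c=snap('wrist','w9.png');s=snap('scene','s9.png')
z=lambda i,x,y,w,h,W,H:cv2.resize(i[y:y+h,x:x+w],(W,H),interpolation=cv2.INTER_CUBIC)
top=np.hstack([z(d,140,110,130,150,347,400),z(c,120,0,453,400,453,400)])
bot=np.hstack([z(d,120,0,520,480,217,200),z(s,0,0,640,480,267,200),np.zeros((200,316,3),np.uint8)])
cv2.imwrite('pics/f9.png',np.vstack([top,bot]))
E
```

```text
20.15 [0.4187 0.0803 0.2469] toolx 86.31 z [-0.0093 -0.0054 -0.9999] F [-0.5 -0.6 -0.4] T [-0.01 -0.02 -0.03] gap 0.001
```

View pics/f9.png

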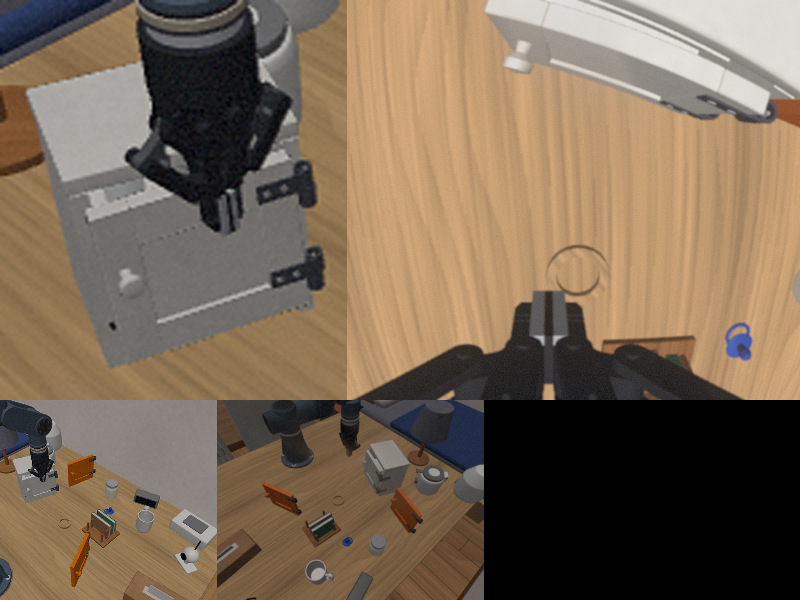

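Final view: the door sits on the front with its knob at (131,283) and hinge straps at (288,185) and (300,268), and the other things look undisturbed. Now the door's angle in numbers: knob and free corner against cupboard yaw.

```bash
python3 - <<'E'
from h import *
np.set_printoptions(precision=4,suppress=True)
p=np.load('pics/w9.png.npy');pin=np.array([.5657,.1617])
def tri2(s,w): return tri([ray('side',*s),ray('wrist',*w,p)])
S=lambda x,y:(140+x/2.667,110+y/2.667);W=lambda x,y:(120+x-347,y)
k,r=tri2(S(129,285),W(516,66));print('knob tri',k,r)
for kk in (k,atz('side',*S(129,285),.126),atz('wrist',*W(516,66),.126,p)):
    v=kk[:2]-pin;a=np.degrees(np.arctan2(v[1],v[0]));print(kk,'r',np.hypot(*v),'door dir',a-np.degrees(np.arctan2(.029,.163)),'exp r',np.hypot(.029,.163))
# door outer top edge in wrist: free (487,12), hinge end(720,118 bottom?) 
c=atz('side',*S(88,215),.191);v=c[:2]-pin;print('side top free corner',np.hypot(*v),np.degrees(np.arctan2(v[1],v[0])), 'outer corner expected offset',np.degrees(np.arctan2(.008,.181)))
# cupboard yaw: fit top rectangle to d0 corners
from scipy.optimize import least_squares
ob=np.array([[164.6,180.4],[252,155.1],[230.7,125.7],[150.3,143.7]])
L=np.array([[-.065,.096],[-.065,-.096],[.065,-.096],[.065,.096]])
def f(x):
    c,s=np.cos(x[2]),np.sin(x[2]);q=L@np.array([[c,s],[-s,c]])+x[:2];return (proj('side',np.c_[q,np.full(4,.213)])-ob).ravel()
r=least_squares(f,[.5,.26,1.2]);c,s=np.cos(r.x[2]),np.sin(r.x[2]);print('yaw',np.degrees(r.x[2]),r.x,'rms px',np.sqrt(np.mean(r.fun**2)),'pin',r.x[:2]+np.array([[c,-s],[s,c]])@[-.0755,-.096])
E
```

```text
knob tri [0.4025 0.1975 0.1243] [np.float64(0.0008983466070486509), np.float64(0.0008983466070486635)]
[0.4025 0.1975 0.1243] r 0.16708009405875918 door dir 157.5465400140025 exp r 0.16555965692160637
[0.4009 0.1965 0.126 ] r 0.1684027871177589 door dir 157.97006911796157 exp r 0.16555965692160637
[0.4034 0.1967 0.126 ] r 0.16607587687610287 door dir 157.74788156952778 exp r 0.16555965692160637
side top free corner 0.18332658668705692 161.02712099936474 outer corner expected offset 2.530763017635408
yaw 68.43075965139782 [0.5026 0.2647 1.1943] rms px 0.959335766741553 pin [0.5641 0.1592]
```

```bash
python3 - <<'E'
from h import *
a=cv2.imread('pics/d8.png',0);b=cv2.imread('pics/d9.png',0)
t=b[208:226,180:198]; r=cv2.matchTemplate(a[195:240,165:215],t,cv2.TM_CCOEFF_NORMED);_,v,_,l=cv2.minMaxLoc(r);print('knob d9 at (180,208); d8 match',l[0]+165,l[1]+195,v)
# other things: change between first and last pictures, away from arm/door
s0=cv2.GaussianBlur(cv2.imread('pics/d0.png',0),(5,5),0).astype(int);s9=cv2.GaussianBlur(b,(5,5),0).astype(int);D=abs(s9-s0)>25
for n,(x0,y0,x1,y1) in dict(jar=(370,190,405,237),mug=(440,250,492,320),pacif=(370,255,395,276),teether=(255,282,294,310),orange=(288,320,338,448)).items():print(n,D[y0:y1,x0:x1].sum())
E
```

```text
knob d9 at (180,208); d8 match 179 207 0.9442923069000244
jar 0
mug 0
pacif 0
teether 0
orange 0
```

The other things are unmoved. The knob lies about 1 px (1–2 mm) further out than just before the final press, possibly a small rebound. I'll press it again gently, let it settle, and retreat slowly.

>>> send_rows([
  {"delta_pos": [0,1.5,-3],"yaw": 0},
  {"delta_pos": [0,2,-3],"yaw": 0},
  {"delta_pos": [0.3,2,-1.8],"yaw": 0},
  {"delta_pos": [0.3,1.5,0],"yaw": 0},
  {"delta_pos": [0.3,1.2,0],"yaw": 0},
  {"delta_pos": [0,0,0],"yaw": 0},
  {"delta_pos": [0,0,0],"yaw": 0},
])

```text
t: 21.18
tcp_pos: [0.4274, 0.1679, 0.1649]
tool_rot: [0.727, 0.686, -0.007, -0.002]
force: [-1.0, -0.4, -0.4]
finger_gap: -0.002
```

>>> send_rows([
  {"delta_pos": [0.1,0.6,0],"yaw": 0},
  {"delta_pos": [0.1,0.6,0],"yaw": 0},
  {"delta_pos": [0.1,0.5,0],"yaw": 0},
  {"delta_pos": [0.1,0.4,0],"yaw": 0},
  {"delta_pos": [0.05,0.2,0],"yaw": 0},
  {"delta_pos": [0.05,0.2,0],"yaw": 0},
])

```text
t: 21.92
tcp_pos: [0.4332, 0.1936, 0.1659]
tool_rot: [0.728, 0.686, -0.006, -0.001]
force: [-0.3, -0.3, -0.9]
finger_gap: 0.001
```

>>> send_rows([
  {"delta_pos": [0.05,0.15,0],"yaw": 0},
  {"delta_pos": [0.05,0.15,0],"yaw": 0},
  {"delta_pos": [0.05,0.15,0],"yaw": 0},
])

```text
t: 22.3
tcp_pos: [0.4342, 0.1967, 0.1657]
tool_rot: [0.727, 0.686, -0.008, -0.001]
force: [-0.9, -7.8, 2.5]
finger_gap: 0.0
```

>>> send_rows([
  {"delta_pos": [0,0,0],"yaw": 0},
  {"delta_pos": [0,0,0],"yaw": 0},
  {"delta_pos": [0,-0.05,0],"yaw": 0},
  {"delta_pos": [0,-0.05,0],"yaw": 0},
  {"delta_pos": [0,-0.1,0],"yaw": 0},
  {"delta_pos": [0,0,0],"yaw": 0},
  {"delta_pos": [-0.1,-0.3,0],"yaw": 0},
  {"delta_pos": [-0.2,-1,0],"yaw": 0},
  {"delta_pos": [-0.5,-2,0],"yaw": 0},
  {"delta_pos": [-0.5,-3,1],"yaw": 0},
])

```text
t: 23.55
tcp_pos: [0.4206, 0.1307, 0.1754]
tool_rot: [0.726, 0.687, -0.008, -0.001]
force: [0.9, -0.0, 0.0]
finger_gap: 0.003
```

>>> send_rows([
  {"delta_pos": [0,-2,3],"yaw": 0},
  {"delta_pos": [0,-2,3],"yaw": 0},
  {"delta_pos": [0,0,0],"yaw": 0},
  {"delta_pos": [0,0,0],"yaw": 0},
])

```text
t: 24.05
tcp_pos: [0.4183, 0.0864, 0.2364]
tool_rot: [0.728, 0.685, -0.009, -0.002]
force: [0.3, 0.6, -0.1]
finger_gap: -0.004
```

```bash
python3 - <<'E'
from h import *
st(); snap('side','d10.png')
b=cv2.imread('pics/d9.png',0)
t=b[208:226,180:198]
for f in('d8','d9','d10'):
    a=cv2.imread(f'pics/{f}.png',0)
    r=cv2.matchTemplate(a[195:240,165:215],t,cv2.TM_CCOEFF_NORMED);_,v,_,l=cv2.minMaxLoc(r)
    g=[]
    for ax in(0,1):
        q=[r[l[1]+(k if ax else 0),l[0]+(0 if ax else k)] for k in(-1,0,1)];g.append((q[0]-q[2])/(2*(q[0]-2*q[1]+q[2])))
    print(f,l[0]+165+g[0],l[1]+195+g[1],v)
# predicted knob motion in px for 1 deg of opening
pin=np.array([.5657,.1617])
def kp(d): a=np.radians(d);return np.r_[pin+.163*np.array([np.cos(a),np.sin(a)])+.029*np.array([-np.sin(a),np.cos(a)]),.126]
print(proj('side',kp(159.4))-proj('side',kp(158.4)))
E
```

```text
24.05 [0.4183 0.0864 0.2364] toolx 86.56 z [-0.0152 -0.0092 -0.9998] F [ 0.3  0.6 -0.1] T [ 0.08 -0.06  0.04] gap -0.004
d8 179.29922 206.93423 0.9442923069000244
d9 179.99928 207.9983 0.999994158744812
d10 179.67052 207.31038 0.918481171131134
[[0.61144733 0.74535773]]
```

```bash
python3 -c "
from h import *
print(m.sign_off())"
```

```text
the job is handed in; nothing more can be done
None
```

The white door is back on the cupboard's two pins and swung shut, and the job is handed in at about 24 s of the 62 s allowed.

- **Hanging:** I pinched the door by its top edge and brought it in about 32–36 mm above home, about 106° open. I lowered it a few millimetres at a time until the sockets met the shoulders. The wrist then carried no weight, and a small further press pushed back with 5 N. The stop came at 0.161 m against 0.1622 m predicted. A close picture after release showed the upper pin through its socket.
- **Shutting:** I swept the door shut with closed fingers above the knob until it stopped firmly at about 7.5 N. It seemed to rebound by about 1°, so I pressed it again, felt the same stop, and backed off slowly.
- **Last checks:**
  - After the second press the knob lay within about 0.6° (1–2 mm) of its place just before the first firm stop, by picture matching. I had no viewings left to see this by eye.
  - The door's direction, measured before the second press, was 157.7°, against about 158.4° expected when shut, with roughly 1° uncertainty. My first rough estimate had been 160°; a fit to the cupboard's top gave 158.4°.
  - Before-and-after pictures showed no change at the jar, mug, pacifier, teether or the orange door near the rack. The books and the other orange door I judged only from the small overview pictures.
  - The gripper is clear of everything.

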